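# Put the white rooks away in the locked chess box

### The arm

A 6-joint arm with a two-finger parallel gripper is mounted at the origin on the work surface. World frame = base frame: x ahead of the robot, y to its left, z up, the work surface at z = 0. Lengths are in m, angles in rad, forces in N, time in s.
With the tool pointing down it reaches from about 0.375 to 0.75 m from the base axis. Payload 9 kg.
Tool frame: the origin (TCP) lies midway between the tips of the shut fingers; the grasp point (between the pads) lies tcp_to_grasp behind it (tcp_to_grasp is the distance from the TCP to the grasp point, in m); z points along the fingers, y is the line along which they close (so a half turn about z gives the same grasp; the last joint's range is limited). The gripper opens to 85 mm and grips with 20 to 120 N. Pads are 22 mm wide; open, the fingers measure 114 mm over their backs; the gripper's body (76 mm by 85 mm) begins 54 mm behind the grasp point. The pads swing forward as they close: fully open they stand 13 mm farther back than shut.
Start: joints at [1.026, 0.104, 0.097, 1.564, 0, 1.353], TCP at [0.193, 0.568, 0.231] pointing down, gripper open.
Joint ranges: [-2.99, 2.99], [-0.84, 1.86], [-1.1, 1.16], [-1.84, 2.11], [-1.51, 1.56], [-3.14, 3.14]. Speed limits (rad/s): [2.22, 2.22, 2.57, 3.14, 3.14, 3.14].

### API

Orientations are given as a 3x3 rotation matrix whose columns are the frame's x, y, z axes.
In Python, from workcell import * gives the robot as it stands.
- The arm moves only by the tool step_arm, never from a script. Its argument "steps" is text: rows parted by semicolons, each of 4 numbers parted by spaces: the shift along the world's x, y, z scaled (see below), then the turn about the world's z scaled (see below). A call has 1 to 12 rows; each row is the pose to reach, as a shift and turn from the pose commanded when the call began; what a row does not reach only later rows make up. The controller multiplies each number of a shift by 0.15 m and each number of a turn by 90 degrees. A row lasts 1/12 s, in which the tool goes at most 41.7 mm and 7.16 degrees, less where a joint would pass 70% of its speed; a pose out of reach is approached as far as the arm can. A call with a number of a shift or a turn outside -1 to 1 is refused whole. A call with a gripper value outside its range is refused whole. "fingers" is the gripper's target within -1 to 1 (shut at 1, half-way at 0, fully open at -1), set as the call begins (left out, the last holds). The fingers move at their own pace and stop on an object; "squeeze" is the grip in N (left out, the last holds). Time passes only in rows, so rows that repeat a pose let the fingers close. It gives the time, the measured TCP pose, the force, the opening and the grip force at its end, in the units of the state.
- read_state(): the state, without advancing time (a new reading comes with each control period).
- read_camera(name): name is "scene" or "top"; returns the picture (420x560x3 uint8, red, green, blue); there is no depth.
- camera_params(name): a dict with "intrinsics" (3x3 intrinsics, pixels), "R" (3x3) and "t" (3): a world point X has camera coordinates R X + t. Camera axes: x right, y down, z forward; pixel columns grow to the right and rows downward; lengths in m; the calibration is good to about 2 mm. A picture is of the moment at which its call begins. camera_params takes no time and is no camera call.
- hand_in(): hands the job in; it is judged then, once.
The state is a dict: "time_s": time; "qpos": joint angles; "qd": joint speeds; "joint_efforts": joint torques, N m; "ee_pos": TCP position; "tool_rot": TCP orientation; "force": force on the tool from outside, world axes, zero at the start; "moment": the same for the moment, N m; "opening": finger opening in m; "grasp_force": force on a finger pad.
Only numpy, scipy, OpenCV 4.12 (cv2) and the standard library are available. Lean on these libraries where they do the work, as an engineer would, in place of code of your own. Each camera call takes 0.05 s, during which the arm holds its last target. There are 200 camera calls.

### The job

Put all the white rooks on the plank away in the locked wooden chess box: take the key from its block, push it fully into the lock, turn it clockwise to its stop so that the lid springs loose, turn it back home, draw it out and stand it fully down in its block again. Then slide the lid fully open to its stop, put the rooks inside the box and slide the lid shut until the lock catches and holds it. There may be one, two or three rooks; leave everything else on the plank alone, the pawn included.

Things in the scene. Friction and masses are not known exactly. Their poses are not given: they have to be found in the camera images.
- chest: dovetailed chess box fixed to the plank, 190 (x) x 330 (y) x 90 mm high; origin under its middle, z up. Walls 9 mm. Its -y end, y -165 to -118, is the solid lock end with a brass plate on top. The hollow runs y -118 to 156, x -86 to 86 mm, floor at z = 8.5. A wooden lid (z 80 to 88 mm) covers it and slides towards +y over the low far end; rooks must stay below it
- chest_load (a point): floor of the hollow in the middle of the part that the fully open lid uncovers (box y -118 to +27 mm, all its x), at the box's (0, -45.5, 8.5) mm; axes as the box's. From the lock end a brass hook sticks 20 mm into the hollow just under the lid (box x -2 to +16, z 72 to 79 mm)
- keyhole (a point): middle of the keyhole's mouth in the brass plate, at the box's (0, -140, 90) mm; axes as the box's. A slot 23.5 mm long (x), 7.5 mm wide (y); the key goes straight down, key y along this x, either way round, 22 mm deep until its collar rests on the plate. Once turned, it cannot be drawn out until it is home again
- lock (a joint): turn of the lock, rad: 0 at home, grows clockwise seen from above to its stop at 1.05. A light spring (0.02 to 0.06 N m) returns it. The key has about 0.2 rad of play in it, so the stop takes about 1.25 rad of key. From about 0.3 rad the hook frees the lid, which springs open 10 to 14 mm
- lid (a joint): how far the lid is open, m: 0 fully home, about 0.003 when shut and held by the hook (then it cannot be slid), 0.145 at its open stop. Friction about 1 N. Near shut it meets a spring pin (last 14 mm, 3 N) and the bevelled hook (a few N); pushed to 0 the hook snaps behind it and it stays below 0.006, otherwise it springs back to 0.010 or more
- lid_grip (a point): top middle of the lid's grip, a dark wooden bar 60 mm long (x), 16 mm wide (y), standing 32 mm above the lid; its top is 120 mm over the plank, its middle at the box's y = -63 mm when shut, +82 mm fully open. Moves with the lid; axes as the box's
- key_stand: beech block, 60 (its x) x 80 (its y) x 50 mm high, fixed to the plank; origin under its middle, z up. The key stands in a slot in its top
- stand_slot (a point): middle of the mouth of the key's slot in the block's top, 50 mm over the plank; axes as the block's. The slot is 25 mm long (y), 9 mm wide (x), 30 mm deep; the key stands in it 22 mm deep with its collar on the top, key y along the slot, either way round
- key: steel double-bitted key with a flat black plastic head, 72 mm long, 40 g, upright in its block at the start; origin under the foot of its bit, z up to the head. Bit 4 (x) x 20 (y) mm, 12 mm tall, its lowest 3 mm only 2.5 x 16; stem 5 mm; collar 16 mm across, z 22 to 27 mm; head 9 mm thick (x), 30 wide (y), z 40 to 72. Held by the head across its thickness, about z = 56
- key_tip (a point): the key's origin, the middle of the foot of its bit; axes as the key's
- rook_a: white plastic chess rook, a round tower with a notched top, 58 mm tall, 60 g, foot 38 mm across, waist 21 mm, head 30 mm across from 41 to 58 mm up; origin under the middle of its foot, z up along its axis. It may be absent. To be held by the head
- rook_b: white plastic chess rook, a round tower with a notched top, 58 mm tall, 60 g, foot 38 mm across, waist 21 mm, head 30 mm across from 41 to 58 mm up; origin under the middle of its foot, z up along its axis. It may be absent. To be held by the head
- rook_c: white plastic chess rook, a round tower with a notched top, 58 mm tall, 60 g, foot 38 mm across, waist 21 mm, head 30 mm across from 41 to 58 mm up; origin under the middle of its foot, z up along its axis. It may be absent. To be held by the head
- jar: bystander: clear glass jar with an aluminium twist cap, 66 mm across, 85 mm tall; origin under its middle
- clamp: bystander: stainless steel hobby clamp lying flat, about 55 x 105 x 13 mm; origin under its middle
- swamp_tile: bystander: round green resin swamp tile, 84 mm across, 6 mm thick with small tufts; origin under its middle
- watchtower: bystander: square blue plastic watchtower, 44 mm wide, 75 mm tall; origin under its middle
- pawn: bystander: white plastic chess pawn, 32 mm across its foot, 53 mm tall with a round head: not a rook, it stays out; origin under its middle
- paint: bystander: small paint bottle, 32 mm across, 65 mm tall; origin under its middle
- screwdriver: bystander: small screwdriver lying flat, 150 mm long; origin under its middle

How it is judged:
On the way, in this order (a step that is already met when the one before it is completed fails the run):
1. the key is fully in the lock (horizontal distance between key_tip and keyhole below 0.006 m and z of key_tip in the frame of keyhole below -0.018 m), for 0.1 s.
2. the key turns the lock to its stop (horizontal distance between key_tip and keyhole below 0.006 m and z of key_tip in the frame of keyhole below -0.012 m and value of joint lock above 0.97 rad), for 0.1 s.
3. the lock is back home with the key still in it and the lid has sprung loose (horizontal distance between key_tip and keyhole below 0.006 m and z of key_tip in the frame of keyhole below -0.012 m and value of joint lock below 0.12 rad and value of joint lid above 0.007 m), for 0.1 s.
4. the key is drawn out of the lock (z of key_tip in the frame of keyhole above 0.004 m), for 0.1 s.
5. the lid is slid fully open to its stop (value of joint lid above 0.138 m), for 0.1 s.
At the end, for the whole second after the job is handed in: every rook present lies or stands at rest inside the box's hollow (its foot within the walls and under 70 mm high), the lid is shut and held by the lock (under 6.5 mm open), the lock is at home (under 0.12 rad), and the key stands upright (within 0.2 rad) in its block, at least 16 mm down its slot (x of rook_a in the frame of chest between -0.09 and 0.09 m and y of rook_a in the frame of chest between -0.12 and 0.16 m and z of rook_a in the frame of chest between 0 and 0.07 m and linear speed of each of rook_a, rook_b, rook_c, key below 0.03 m/s and x of rook_b in the frame of chest between -0.09 and 0.09 m and y of rook_b in the frame of chest between -0.12 and 0.16 m and z of rook_b in the frame of chest between 0 and 0.07 m and x of rook_c in the frame of chest between -0.09 and 0.09 m and y of rook_c in the frame of chest between -0.12 and 0.16 m and z of rook_c in the frame of chest between 0 and 0.07 m and horizontal distance between key_tip and stand_slot below 0.008 m and z of key_tip in the frame of stand_slot below -0.016 m and angle between key's own z axis and vertical below 0.2 rad and value of joint lid below 0.0065 m and value of joint lock below 0.12 rad); the robot touches nothing.
It fails at once if one of the other things on the plank (jar, clamp, swamp tile, watchtower, pawn, paint bottle, screwdriver) is pushed or knocked more than 4 cm away (distance of any of jar, clamp, swamp_tile, watchtower, pawn, paint, screwdriver from where it was at the start of the episode above 0.04 m).
Of rook_a, rook_b, rook_c only 1 to 3 are there at a start; the rules pass over those that are not, and their reading is None.
At some moment in a run one of rook_a, rook_b, rook_c may be knocked a few centimetres aside while the robot is not near it.
It also fails if it takes over 210 s, if anything falls off the work surface, if the arm or the gripper's body presses on something with over 40 N, if the wrist force passes 120 N, or if a joint passes its speed limit or range.

## Working session

There is one attempt and no reset: what is moved stays moved. The work goes in short steps, Python scripts to look and compute and a tool call to move; the robot and the scene stay as the last step left them, time stands still between calls to the robot, and variables do not carry over. Pictures are saved under pics/ and viewed, at most 14 in all, crops included, and the job is handed in when it is done.

Besides the shell and the picture viewer there is one more tool, called after "Call:" as a command line: name --argument value ..., lists and objects as JSON in quotes. step_arm: Moves the arm, as the interface text tells. Shifts and turns lie within -1 to 1; 1 stands for 0.15 m of shift or 90 degrees of turn. Its arguments: {"type":"object","properties":{"steps":{"type":"string"},"fingers":{"type":"number"},"squeeze":{"type":"number"}},"required":["steps"]}

```bash
ls; mkdir -p pics; python3 - <<'E'
from workcell import *
import cv2
for n in ("top","scene"):
    p=camera_params(n);print(n,p)
    cv2.imwrite(f"pics/{n}0.png",cv2.resize(read_camera(n)[:,:,::-1],(800,600),interpolation=cv2.INTER_CUBIC))
s=read_state();print(s)
try: print(tcp_to_grasp)
except Exception as e: print(e)
E
```

```text
pics
top {'intrinsics': array([[398.18248473,   0.        , 285.21249348],
       [  0.        , 398.18248473, 210.4705776 ],
       [  0.        ,   0.        ,   1.        ]]), 'R': array([[ 0.00744076, -0.99994984, -0.00670423],
       [-0.99425696, -0.00668228, -0.10681036],
       [ 0.1067602 ,  0.00746048, -0.99425681]]), 't': array([-0.07191673,  0.53654039,  1.08847179])}
scene {'intrinsics': array([[542.53279167,   0.        , 277.59753454],
       [  0.        , 542.53279167, 211.11899212],
       [  0.        ,   0.        ,   1.        ]]), 'R': array([[-0.85637949,  0.5161611 ,  0.01385234],
       [ 0.37186744,  0.63514557, -0.67698206],
       [-0.35823006, -0.57460232, -0.73586915]]), 't': array([ 0.5295252 , -0.07986424,  1.48783069])}
{'time_s': 0.1, 'qpos': array([ 1.02628475e+00,  1.04644759e-01,  9.65165937e-02,  1.56389875e+00,
       -2.12729121e-05,  1.35305628e+00]), 'qd': array([-0.00235271, -0.0014617 ,  0.00176183,  0.0011911 ,  0.00048329,
       -0.00030001]), 'joint_efforts': array([ 7.52042077e-03, -5.58206069e+01,  5.04722679e+01,  1.29217777e-02,
       -2.06470286e-04, -1.74045653e-05]), 'ee_pos': array([0.19244698, 0.5679705 , 0.2305803 ]), 'tool_rot': array([[-9.47083503e-01,  3.20986691e-01, -6.19247254e-04],
       [ 3.20987194e-01,  9.47082937e-01, -1.06363801e-03],
       [ 2.45064864e-04, -1.20612445e-03, -9.99999243e-01]]), 'force': array([-0.09182401, -0.33882798, -0.43678929]), 'moment': array([-0.04074987, -0.0222912 ,  0.03687425]), 'grasp_force': 0.0, 'opening': 0.08531149437171677}
0.0187
```

View pics/top0.png

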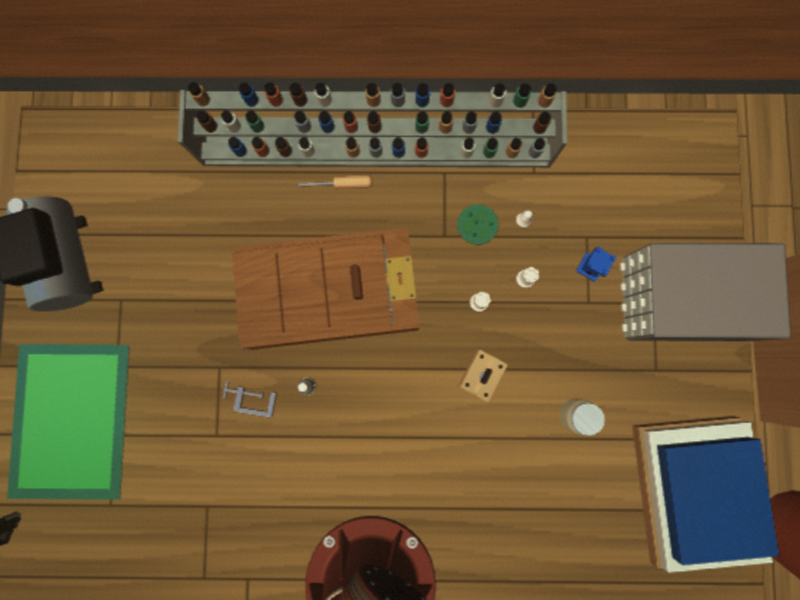

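View pics/scene0.png

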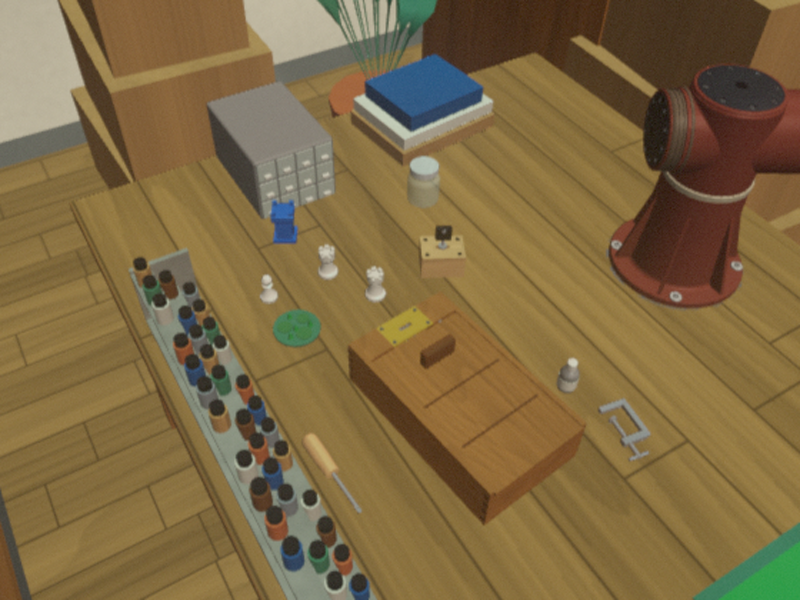

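The top view shows the box with its lock end to the right (plate ~(400,278)), the block and key at (485,376), two rooks at (480,300) and (528,277), and the pawn at (525,218). The scene view agrees. Next I'll look at enlarged crops.

```bash
python3 - <<'E'
from workcell import *
import cv2
for n,(x,y) in (("top",(240,150)),("scene",(190,140))):
    im=read_camera(n)[y:y+120,x:x+160,::-1]
    cv2.imwrite(f"pics/{n}1.png",cv2.resize(im,(800,600),interpolation=cv2.INTER_CUBIC))
E
```

```text
(no output)
```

View pics/top1.png

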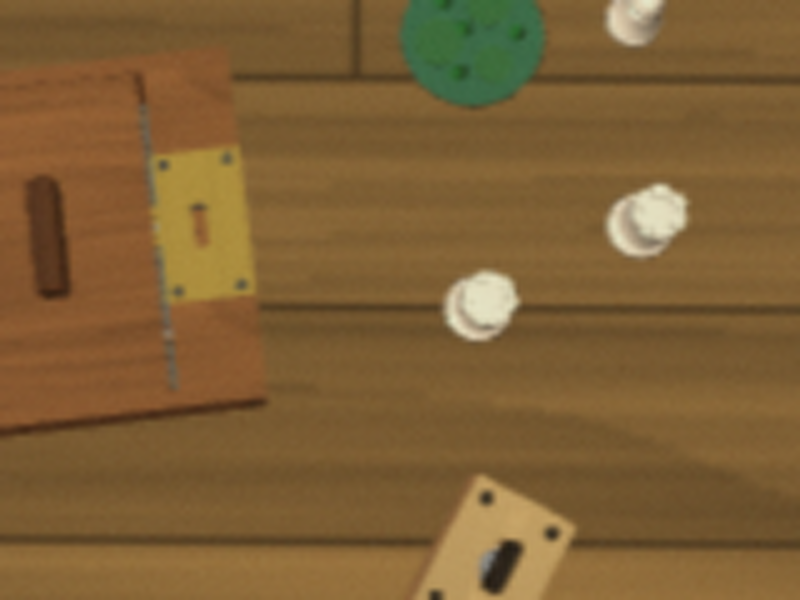

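View pics/scene1.png

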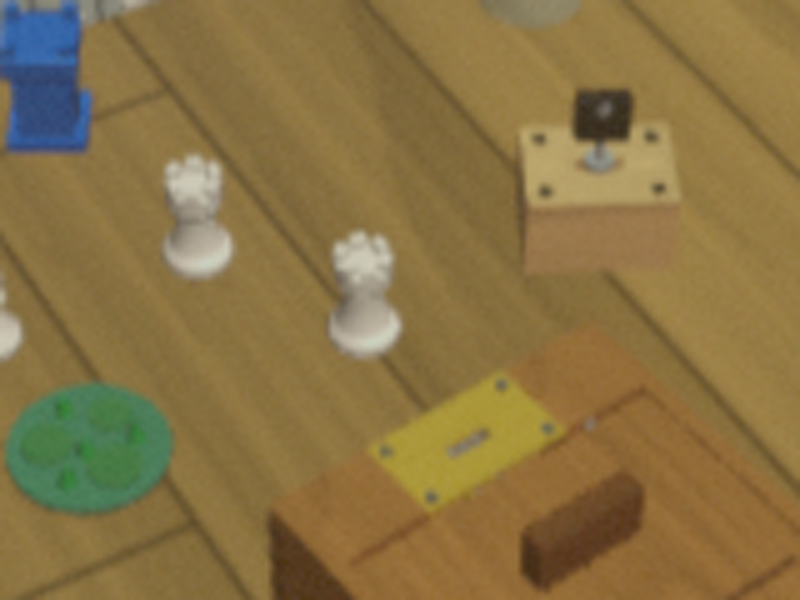

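Top crop: keyhole (201,225), plate screws, block screws (487,497),(552,533),(435,596), key head (502,567), rook heads (489,300),(659,213). Scene crop: keyhole (468,444), block screws, key stem (600,163).

```bash
cat > h.py <<'E'
from workcell import *
import numpy as np, cv2
def ray(n,uv,z,crop=None,s=5):
    p=camera_params(n);u=np.array(uv,float)
    if crop is not None:u=np.array(crop)+(u+.5)/s-.5
    d=p["R"].T@np.linalg.inv(p["intrinsics"])@np.array([*u,1]);c=-p["R"].T@p["t"]
    return (c+d*(z-c[2])/d[2])[:2]
def T(uv,z):return ray("top",uv,z,(240,150))
def S(uv,z):return ray("scene",uv,z,(190,140))
E
python3 - <<'E'
from h import *
np.set_printoptions(precision=4,suppress=True)
ang=lambda a,b:np.degrees(np.arctan2(*(b-a)[::-1]))
print("keyhole",T((201,225),.09),S((468,444),.09))
t=[T(p,.09) for p in((164,165),(227,158),(241,284),(178,291))];s=[S(p,.09) for p in((385,451),(501,385),(548,428),(431,497))]
for q in(t,s):print("plate",np.mean(q,0),[np.linalg.norm(q[i]-q[(i+1)%4]) for i in range(4)],[ang(q[i],q[(i+1)%4]) for i in range(4)])
a,b=T((229,50),.09),T((264,402),.09);print("boxfront",a,b,np.linalg.norm(a-b),ang(a,b),(a+b)/2)
s=[S(p,.05) for p in((539,138),(652,135),(658,188),(545,190))]
print("block",np.mean(s,0),[np.linalg.norm(s[i]-s[(i+1)%4]) for i in range(4)],[ang(s[i],s[(i+1)%4]) for i in range(4)])
t=[T(p,.05) for p in((487,497),(552,533),(435,596))];print("blockT",(t[1]+t[2])/2,ang(t[0],t[1]),ang(t[0],t[2]),np.linalg.norm(t[0]-t[1]),np.linalg.norm(t[0]-t[2]))
print("key head",T((503,565),.1),ang(T((519,543),.1),T((487,590),.1)),S((603,91),.1),ang(S((576,91),.1),S((632,93),.1)))
print("rookA",T((489,300),.058),T((478,305),.004),S((362,247),.058),S((365,327),.004))
print("rookB",T((660,213),.058),T((641,222),.004),S((194,170),.058),S((198,249),.004))
print("grip",T((46,236),.12),ang(T((40,178),.12),T((52,296),.12)))
for n,p in dict(pawn=(525,225),tile=(478,224),tower=(597,264),jar=(586,418),paint=(306,388),screw=(335,183)).items():print(n,ray("top",np.array(p)*.7,.0))
E
```

```text
keyhole [ 0.5728 -0.0539] [ 0.5736 -0.0517]
plate [ 0.5732 -0.0546] [np.float64(0.03385672018754008), np.float64(0.06818062200378501), np.float64(0.033624705076758105), np.float64(0.06816939710034509)] [np.float64(-83.21627117210397), np.float64(-173.31628079098846), np.float64(96.76461920435793), np.float64(6.878711070180023)]
plate [ 0.5727 -0.0542] [np.float64(0.06783811048998611), np.float64(0.03399007546001467), np.float64(0.068361514174188), np.float64(0.03435407918553012)] [np.float64(-173.50874410636695), np.float64(97.75814732696723), np.float64(6.8026630722568004), np.float64(-83.1266249024806)]
boxfront [ 0.6679 -0.0681] [ 0.4788 -0.0879] 0.19013628896128482 -174.00818748576452 [ 0.5733 -0.078 ]
block [ 0.3928 -0.2132] [np.float64(0.06050974756279712), np.float64(0.040782142722871374), np.float64(0.05930199944009768), np.float64(0.03993528126452399)] [np.float64(152.0061632413416), np.float64(60.30549248364766), np.float64(-28.794718341846266), np.float64(-117.9892296467639)]
blockT [ 0.3939 -0.2133] -118.65198350330402 152.0071135953014 0.040032953916201756 0.06064618684755618
key head [ 0.3947 -0.2118] 145.41217927374484 [ 0.3931 -0.2139] 146.7521740128034
rookA [ 0.5372 -0.2107] [ 0.5403 -0.2111] [ 0.5361 -0.2147] [ 0.5375 -0.2098]
rookB [ 0.5858 -0.3047] [ 0.5889 -0.3051] [ 0.5834 -0.3078] [ 0.5859 -0.3044]
grip [0.5621 0.0256] -173.26394853767306
pawn [ 0.697  -0.3066]
tile [ 0.6985 -0.2108]
tower [ 0.6173 -0.4509]
jar [ 0.3104 -0.4207]
paint [0.3645 0.132 ]
screw [0.7831 0.0833]
```

Call:
step_arm --steps "0.6 -1 0 0;0.6 -1 0 0;0.6 -1 0 0;0.6 -1 0 0;0.6 -1 0 0;0.6 -1 0 0" --fingers -0.2

```text
time_s: 0.7
ee_pos: [0.284, 0.4165, 0.2315]
tool_rot: [[-0.946, 0.325, 0.001], [0.325, 0.946, 0.0], [-0.0, 0.0, -1.0]]
force: [0.4, -0.3, -0.4]
opening: 0.0513
grasp_force: 0.0
```

Call:
step_arm --steps "0.8 -1 0 0;0.8 -1 0 0;0.8 -1 0 0;0.8 -1 0 0;0.8 -1 0 0;0.8 -1 0 0"

```text
time_s: 1.2
ee_pos: [0.405, 0.2661, 0.231]
tool_rot: [[-0.946, 0.324, 0.0], [0.324, 0.946, -0.001], [-0.001, -0.0, -1.0]]
force: [-0.1, -0.5, 0.1]
opening: 0.0508
grasp_force: 0.0
```

Call:
step_arm --steps "0.2 -1 0 0;0.2 -1 0 0;0.2 -1 0 0;0.2 -1 0 0;0.2 -1 0 0;0.2 -1 0 0"

```text
time_s: 1.7
ee_pos: [0.4329, 0.1183, 0.2313]
tool_rot: [[-0.946, 0.323, -0.0], [0.323, 0.946, 0.001], [0.0, 0.001, -1.0]]
force: [1.1, -0.0, -0.1]
opening: 0.0512
grasp_force: 0.0
```

Call:
step_arm --steps "0 -1 0 0;0 -1 0 0;0 -1 0 0;0 -1 0 0;0 -1 0 0;0 -1 0 0"

```text
time_s: 2.2
ee_pos: [0.4329, -0.031, 0.2313]
tool_rot: [[-0.947, 0.322, -0.0], [0.322, 0.947, 0.001], [0.0, 0.001, -1.0]]
force: [-0.1, 0.3, -0.3]
opening: 0.0512
grasp_force: 0.0
```

Call:
step_arm --steps "0 -1 0 -0.109;0 -1 0 -0.109;0 -1 0 -0.109;0 -1 0 -0.109;0 -1 0 -0.109;0 -1 0 -0.109;0 -1 0 -0.109;0 -1 0 -0.109"

```text
time_s: 2.87
ee_pos: [0.4332, -0.1798, 0.2315]
tool_rot: [[-0.88, 0.475, 0.0], [0.475, 0.88, 0.0], [-0.0, 0.0, -1.0]]
force: [-0.1, -0.2, 0.2]
opening: 0.0515
grasp_force: 0.0
```

Call:
step_arm --steps "-0.265 -0.22 0 0;-0.265 -0.22 0 0;-0.265 -0.22 -0.5 0;-0.265 -0.22 -0.5 0;-0.265 -0.22 -0.5 0;-0.265 -0.22 -0.5 0;-0.265 -0.22 -0.5 0"

```text
time_s: 3.45
ee_pos: [0.3936, -0.2145, 0.1584]
tool_rot: [[-0.879, 0.477, 0.001], [0.477, 0.879, -0.001], [-0.002, -0.0, -1.0]]
force: [0.5, 0.4, -0.2]
opening: 0.0511
grasp_force: 0.0
```

Call:
step_arm --steps "0 0.007 -0.3 0;0 0.007 -0.45 0;0 0.007 -0.62 0;0 0.007 -0.62 0;0 0.007 -0.62 0;0 0.007 -0.62 0"

```text
time_s: 3.95
ee_pos: [0.3942, -0.2147, 0.0663]
tool_rot: [[-0.879, 0.477, 0.002], [0.477, 0.879, -0.002], [-0.003, -0.001, -1.0]]
force: [0.8, -0.4, 0.3]
opening: 0.0511
grasp_force: 0.0
```

```bash
python3 - <<'E'
from h import *
x,y=250,130
im=read_camera("scene")[y:y+120,x:x+160,::-1]
cv2.imwrite(f"pics/s2.png",cv2.resize(im,(800,600),interpolation=cv2.INTER_CUBIC))
E
```

```text
(no output)
```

View pics/s2.png

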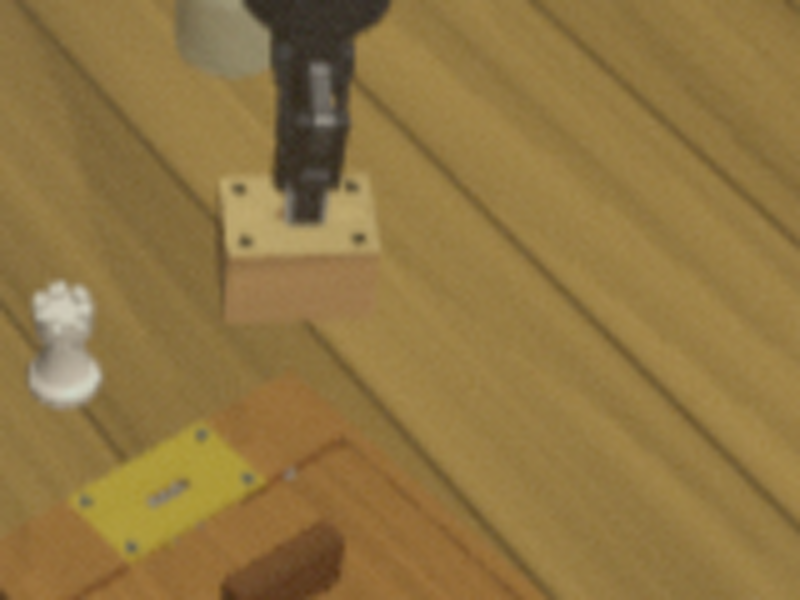

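The fingers straddle the key, with the near finger at (306,210) centred on the block. I'll close on it and lift.

Call:
step_arm --steps "0 0 0 0;0 0 0 0;0 0 0 0;0 0 0 0;0 0 0 0;0 0 0 0;0 0 0 0;0 0 0 0" --fingers 1 --squeeze 50

```text
time_s: 4.67
ee_pos: [0.3932, -0.214, 0.0639]
tool_rot: [[-0.879, 0.478, 0.001], [0.478, 0.879, -0.001], [-0.001, -0.0, -1.0]]
force: [-0.0, -0.2, 6.7]
opening: 0.0085
grasp_force: 51.6
```

Call:
step_arm --steps "0 0 0.1 0;0 0 0.2 0;0 0 0.4 0;0 0 0.7 0;0 0 1 0;0 0 1 0;0 0 1 0"

```text
time_s: 5.25
ee_pos: [0.394, -0.2148, 0.2164]
tool_rot: [[-0.879, 0.478, 0.004], [0.478, 0.879, -0.004], [-0.005, -0.001, -1.0]]
force: [-0.3, 0.6, -0.2]
opening: 0.0083
grasp_force: 50.9
```

Call:
step_arm --steps "0.7 0.7 0 0.39;0.7 0.7 0 0.39;0.7 0.7 0 0.39;0.7 0.7 0 0.39;0.7 0.7 0 0.39;0.7 0.7 0 0.39;0.7 0.7 0 0.39;0.7 0.7 0 0.39;0.7 0.7 0 0.39"

```text
time_s: 6.0
ee_pos: [0.4973, -0.1092, 0.2128]
tool_rot: [[-0.994, -0.11, -0.001], [-0.11, 0.994, 0.0], [0.001, 0.0, -1.0]]
force: [-0.5, -0.8, -0.6]
opening: 0.0082
grasp_force: 50.8
```

Call:
step_arm --steps "0.49 0.37 -0.2 0;0.49 0.37 -0.2 0;0.49 0.37 -0.4 0;0.49 0.37 -0.4 0;0.49 0.37 -0.4 0;0.49 0.37 -0.4 0;0.49 0.37 -0.4 0"

```text
time_s: 6.58
ee_pos: [0.5716, -0.0543, 0.1553]
tool_rot: [[-0.994, -0.112, 0.002], [-0.112, 0.994, -0.001], [-0.002, -0.001, -1.0]]
force: [0.7, -0.4, -0.2]
opening: 0.0085
grasp_force: 50.8
```

```bash
python3 - <<'E'
from h import *
print(np.mean([read_state()["ee_pos"] for _ in range(3)],0))
a=[]
for n,(x,y) in (("top",(240,140)),("scene",(240,160))):
    im=read_camera(n)[y:y+90,x:x+80,::-1]
    a.append(cv2.resize(im,None,fx=5,fy=5,interpolation=cv2.INTER_CUBIC))
cv2.imwrite(f"pics/s3.png",np.hstack(a))
s=read_state();print(s["ee_pos"],s["force"],s["tool_rot"][:,1])
E
```

```text
[ 0.57156229 -0.05433994  0.15525416]
[ 0.5717361  -0.05421108  0.1551873 ] [-0.63712739  0.45191094 -0.20220732] [-0.11278873  0.99361838 -0.00110443]
```

View pics/s3.png

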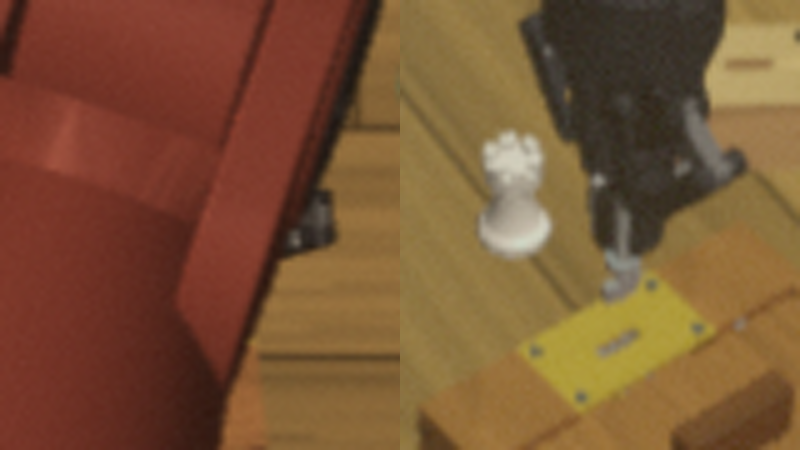

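```bash
python3 - <<'E'
from h import *
p=camera_params("scene")
def pr(X):
    c=p["R"]@np.array(X)+p["t"];u=p["intrinsics"]@(c/c[2]);return (u[:2]+.5-[240,160])*5-.5
e=[.5717,-.0543,.155]
for dz in(.034,.036,.038):print(pr([e[0],e[1],e[2]-dz]))
print("collar",pr([e[0],e[1],e[2]-.036+.027]),"ends",[pr([e[0]+s*.0099,e[1]+s*.0012,e[2]-.036+.003]) for s in(1,-1)])
print("hole",pr([.573,-.053,.09]))
print(ray("scene",(217,343),.09,(240,160)))
E
```

```text
[220.05841599 293.74888685]
[219.9610708  296.69968951]
[219.86395893 299.64341997]
collar [221.29526423 256.25658443] ends [array([202.74095676, 302.26988748]), array([237.35365337, 282.3407084 ])]
hole [217.64088701 341.63140059]
[ 0.57368781 -0.05244047]
```

Call:
step_arm --steps "0.009 0.01 -0.1 0;0.009 0.01 -0.16 0;0.009 0.01 -0.19 0;0.009 0.01 -0.21 0;0.009 0.01 -0.23 0;0.009 0.01 -0.23 0"

```text
time_s: 7.18
ee_pos: [0.5726, -0.0518, 0.1186]
tool_rot: [[-0.993, -0.114, -0.0], [-0.114, 0.993, 0.0], [0.0, 0.0, -1.0]]
force: [-0.3, -0.8, 0.3]
opening: 0.0082
grasp_force: 50.7
```

Call:
step_arm --steps "0 0 -0.02 0;0 0 -0.04 0;0 0 -0.06 0;0 0 -0.08 0;0 0 -0.09 0;0 0 -0.1 0;0 0 -0.1 0;0 0 -0.1 0"

```text
time_s: 7.85
ee_pos: [0.5728, -0.0518, 0.104]
tool_rot: [[-0.993, -0.114, 0.0], [-0.114, 0.993, -0.0], [-0.0, -0.0, -1.0]]
force: [-1.7, -1.0, 2.1]
opening: 0.0085
grasp_force: 51.0
```

Call:
step_arm --steps "0 0 -0.006 0;0 0 -0.013 0;0 0 -0.013 0;0 0 -0.013 0"

```text
time_s: 8.18
ee_pos: [0.5729, -0.0518, 0.1039]
tool_rot: [[-0.993, -0.114, 0.001], [-0.114, 0.993, -0.001], [-0.001, -0.001, -1.0]]
force: [-7.2, 0.4, 15.4]
opening: 0.0084
grasp_force: 53.5
```

Call:
step_arm --steps "0 0 0.009 0;0 0 0.009 -0.08;0 0 0.009 -0.16;0 0 0.009 -0.24;0 0 0.009 -0.32;0 0 0.009 -0.4;0 0 0.009 -0.48;0 0 0.009 -0.56;0 0 0.009 -0.64;0 0 0.009 -0.7;0 0 0.009 -0.75;0 0 0.009 -0.75"

```text
time_s: 9.18
ee_pos: [0.5734, -0.052, 0.104]
tool_rot: [[-0.483, 0.876, 0.002], [0.876, 0.483, -0.001], [-0.001, 0.001, -1.0]]
force: [0.6, -1.5, 5.4]
opening: 0.0085
grasp_force: 51.7
```

```bash
python3 - <<'E'
from h import *
s=read_state();print(s["ee_pos"],s["force"],s["moment"],s["tool_rot"][:,1],s["opening"])
E
```

```text
[ 0.57338429 -0.05195639  0.1039967 ] [ 0.63100172 -1.52169021  5.37131263] [-0.26250482 -0.14505055  0.02418287] [0.87576287 0.48274    0.00122504] 0.008534501287403342
```

Call:
step_arm --steps "0 0 0 -0.03;0 0 0 -0.06;0 0 0 -0.08;0 0 0 -0.08;0 0 0 -0.08"

```text
time_s: 9.6
ee_pos: [0.5735, -0.0519, 0.104]
tool_rot: [[-0.375, 0.927, 0.002], [0.927, 0.375, -0.001], [-0.001, 0.002, -1.0]]
force: [1.2, -1.0, 6.1]
opening: 0.0084
grasp_force: 51.7
```

```bash
python3 - <<'E'
from h import *
s=read_state();print(s["ee_pos"],s["force"],s["moment"],s["tool_rot"][:,1],s["opening"])
E
```

```text
[ 0.57345218 -0.05187537  0.10402291] [ 1.17105463 -0.95701842  6.0584102 ] [-0.297207   -0.17261414  0.25254728] [0.92686427 0.37539344 0.00154395] 0.008449604702560919
```

Call:
step_arm --steps "0 0 0 0;0 0 0 0.08;0 0 0 0.16;0 0 0 0.24;0 0 0 0.32;0 0 0 0.4;0 0 0 0.48;0 0 0 0.56;0 0 0 0.64;0 0 0 0.72;0 0 0 0.8;0 0 0 0.83"

```text
time_s: 10.6
ee_pos: [0.5733, -0.0519, 0.104]
tool_rot: [[-0.992, -0.124, 0.001], [-0.124, 0.992, -0.0], [-0.001, -0.0, -1.0]]
force: [-0.6, -0.5, 5.7]
opening: 0.0083
grasp_force: 51.8
```

Call:
step_arm --steps "0 0 0 0;0 0 0 0;0 0 0 0"

```text
time_s: 10.85
ee_pos: [0.5733, -0.0519, 0.104]
tool_rot: [[-0.993, -0.117, 0.001], [-0.117, 0.993, -0.0], [-0.001, -0.0, -1.0]]
force: [0.6, -0.8, 5.7]
opening: 0.0084
grasp_force: 51.8
```

```bash
python3 - <<'E'
from h import *
s=read_state();print(s["ee_pos"],s["force"],s["moment"],s["tool_rot"][:,1],s["opening"])
a=[]
for n,(x,y) in (("top",(150,140)),("scene",(240,160))):
    im=read_camera(n)[y:y+110,x:x+90,::-1]
    a.append(cv2.resize(im,None,fx=4.4,fy=4.4,interpolation=cv2.INTER_CUBIC))
cv2.imwrite(f"pics/s4.png",np.hstack(a))
E
```

```text
[ 0.57328535 -0.05185832  0.10398312] [ 0.59991934 -0.76991412  5.70790627] [-0.15348601  0.05310938  0.03223301] [-1.17354847e-01  9.93089936e-01 -4.67367132e-04] 0.008418852716099297
```

View pics/s4.png

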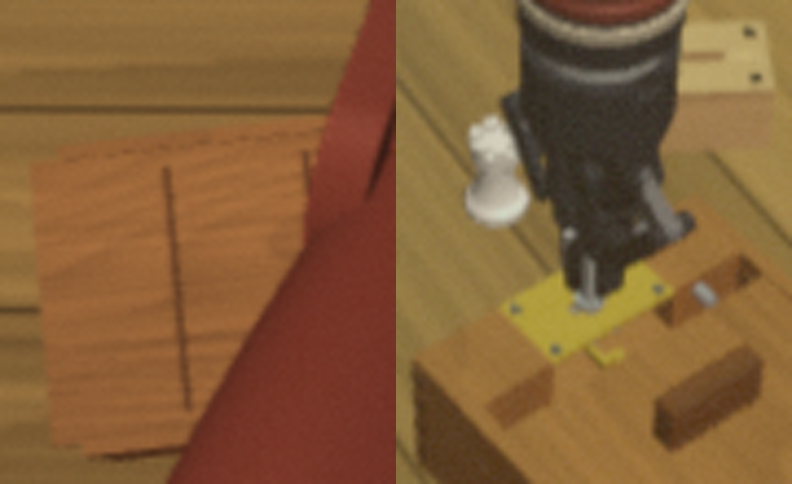

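The lid has sprung loose: a gap shows and the hook is at (605,353). The lock is home, so I'll draw the key out.

Call:
step_arm --steps "0 0 0.02 0;0 0 0.06 0;0 0 0.12 0;0 0 0.2 0;0 0 0.35 0;0 0 0.5 0;0 0 0.7 0;0 0 0.7 0;0 0 0.7 0"

```text
time_s: 11.7
ee_pos: [0.574, -0.0517, 0.2115]
tool_rot: [[-0.993, -0.115, 0.004], [-0.115, 0.993, -0.001], [-0.004, -0.001, -1.0]]
force: [-0.2, 1.0, -0.9]
opening: 0.0084
grasp_force: 50.8
```

Call:
step_arm --steps "-0.7 -0.7 0 -0.39;-0.7 -0.7 0 -0.39;-0.7 -0.7 0 -0.39;-0.7 -0.7 0 -0.39;-0.7 -0.7 0 -0.39;-0.7 -0.7 0 -0.39;-0.7 -0.7 0 -0.39;-0.7 -0.7 0 -0.39;-0.7 -0.7 0 -0.39"

```text
time_s: 12.45
ee_pos: [0.468, -0.156, 0.208]
tool_rot: [[-0.88, 0.474, -0.0], [0.474, 0.88, 0.001], [0.001, 0.0, -1.0]]
force: [-0.2, 0.0, -0.8]
opening: 0.0086
grasp_force: 50.8
```

Call:
step_arm --steps "-0.5 -0.37 0 0;-0.5 -0.37 0 0;-0.5 -0.37 -0.4 0;-0.5 -0.37 -0.4 0;-0.5 -0.37 -0.4 0;-0.5 -0.37 -0.4 0;-0.5 -0.37 -0.4 0"

```text
time_s: 13.03
ee_pos: [0.3936, -0.2121, 0.1497]
tool_rot: [[-0.879, 0.476, 0.001], [0.476, 0.879, -0.001], [-0.001, -0.0, -1.0]]
force: [-0.4, -0.2, 1.5]
opening: 0.0082
grasp_force: 50.8
```

Call:
step_arm --steps "0 -0.011 -0.2 0;0 -0.011 -0.33 0;0 -0.011 -0.38 0;0 -0.011 -0.41 0;0 -0.011 -0.44 0;0 -0.011 -0.47 0;0 -0.011 -0.47 0"

```text
time_s: 13.62
ee_pos: [0.393, -0.2139, 0.078]
tool_rot: [[-0.879, 0.477, 0.0], [0.477, 0.879, -0.0], [-0.001, -0.0, -1.0]]
force: [-0.3, 0.4, -1.0]
opening: 0.0085
grasp_force: 50.9
```

In the slot without contact force; seating it.

Call:
step_arm --steps "0 0 -0.03 0;0 0 -0.06 0;0 0 -0.08 0;0 0 -0.095 0;0 0 -0.1 0;0 0 -0.1 0;0 0 -0.1 0"

```text
time_s: 14.2
ee_pos: [0.3928, -0.2139, 0.0639]
tool_rot: [[-0.879, 0.478, 0.0], [0.478, 0.879, -0.0], [-0.0, -0.0, -1.0]]
force: [-3.4, 4.1, 12.8]
opening: 0.0085
grasp_force: 53.1
```

Call:
step_arm --steps "0 0 0.006 0;0 0 0.006 0;0 0 0.006 0;0 0 0.006 0;0 0 0.006 0;0 0 0.1 0;0 0 0.3 0;0 0 0.7 0;0 0 1 0;0 0 1 0;0 0 1 0" --fingers 0

```text
time_s: 15.12
ee_pos: [0.3943, -0.2155, 0.2183]
tool_rot: [[-0.879, 0.478, 0.005], [0.478, 0.879, -0.005], [-0.007, -0.002, -1.0]]
force: [0.5, -1.4, 0.5]
opening: 0.0426
grasp_force: 0.0
```

Call:
step_arm --steps "0.7 0.7 0 0.39;0.7 0.7 0 0.39;0.7 0.7 0 0.39;0.7 0.7 0 0.39;0.7 0.7 0 0.39;0.7 0.7 0 0.39;0.7 0.7 0 0.39;0.7 0.7 0 0.39;0.7 0.7 0 0.39"

```text
time_s: 15.87
ee_pos: [0.4973, -0.1094, 0.2126]
tool_rot: [[-0.994, -0.11, -0.0], [-0.11, 0.994, 0.0], [0.0, 0.0, -1.0]]
force: [-0.4, -0.8, -0.3]
opening: 0.0427
grasp_force: 0.0
```

Call:
step_arm --steps "0.43 0.97 0 0;0.43 0.97 0 0;0.43 0.97 0 0;0.43 0.97 -0.3 0;0.43 0.97 -0.3 0;0.43 0.97 -0.3 0;0.43 0.97 -0.3 0;0.43 0.97 -0.3 0"

```text
time_s: 16.53
ee_pos: [0.5623, 0.0352, 0.169]
tool_rot: [[-0.994, -0.112, 0.001], [-0.112, 0.994, -0.0], [-0.001, -0.001, -1.0]]
force: [-0.9, 0.2, 0.5]
opening: 0.0428
grasp_force: 0.0
```

```bash
python3 - <<'E'
from h import *
s=read_state();print(s["ee_pos"],s["force"])
a=[]
x,y=220,120
im=read_camera("scene")[y:y+150,x:x+200,::-1]
cv2.imwrite(f"pics/s5.png",cv2.resize(im,(800,600),interpolation=cv2.INTER_CUBIC))
E
```

```text
[0.56232125 0.03520604 0.16899052] [-0.90816826  0.24739109  0.50986044]
```

View pics/s5.png

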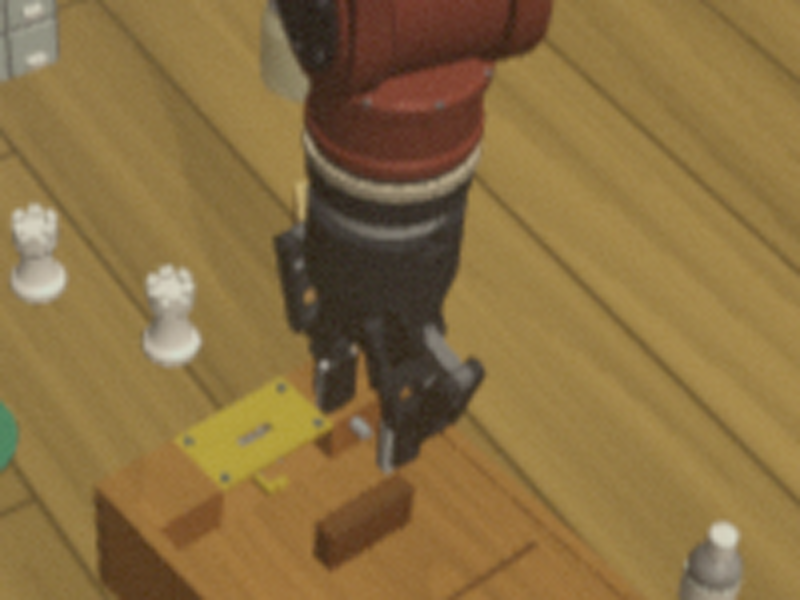

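The gripper is over the bar. The bar's top middle is at about (362,505); checking it.

```bash
python3 - <<'E'
from h import *
print(ray("scene",(362,505),.12,(220,120),4))
E
```

```text
[0.56348712 0.04209383]
```

Call:
step_arm --steps "0.007 0.027 -0.15 0;0.007 0.027 -0.3 0;0.007 0.027 -0.4 0;0.007 0.027 -0.48 0;0.007 0.027 -0.48 0;0.007 0.027 -0.48 0"

```text
time_s: 17.08
ee_pos: [0.5633, 0.04, 0.0965]
tool_rot: [[-0.994, -0.113, 0.0], [-0.113, 0.994, -0.0], [-0.0, -0.0, -1.0]]
force: [0.3, -0.1, 0.1]
opening: 0.0432
grasp_force: 0.0
```

Call:
step_arm --steps "0 0 0 0;0 0 0 0;0 0 0 0;0 0 0 0;0 0 0 0;0 0 0 0;0 0 0 0" --fingers 1 --squeeze 30

```text
time_s: 17.67
ee_pos: [0.5642, 0.0405, 0.0974]
tool_rot: [[-0.993, -0.115, 0.002], [-0.115, 0.993, -0.001], [-0.002, -0.001, -1.0]]
force: [-1.8, -1.0, 6.6]
opening: 0.0159
grasp_force: 34.0
```

Call:
step_arm --steps "-0.01 0.1 0 0;-0.03 0.25 0 0;-0.05 0.4 0 0;-0.06 0.55 0 0;-0.08 0.7 0 0;-0.09 0.8 0 0;-0.1 0.86 0 0;-0.1 0.86 0 0;-0.1 0.86 0 0"

```text
time_s: 18.42
ee_pos: [0.5487, 0.1677, 0.0974]
tool_rot: [[-0.994, -0.114, 0.001], [-0.114, 0.993, -0.005], [-0.0, -0.005, -1.0]]
force: [-6.3, -14.1, 10.2]
opening: 0.0153
grasp_force: 35.1
```

Call:
step_arm --steps "0 0 0 0;0 0 0 0;0 0 0 0;0 0 0 0;0 0 0 0;0 0 0.2 0;0 0 0.5 0;0 0 0.7 0;0 0 0.7 0;0 0 0.7 0" --fingers 0

```text
time_s: 19.25
ee_pos: [0.5497, 0.1699, 0.2034]
tool_rot: [[-0.993, -0.114, 0.005], [-0.114, 0.993, 0.001], [-0.005, 0.0, -1.0]]
force: [0.1, 0.3, -0.8]
opening: 0.0425
grasp_force: 0.0
```

```bash
python3 - <<'E'
from h import *
s=read_state();print(s["ee_pos"],s["force"])
a=[]
for n,(x,y,w) in (("top",(250,140,160)),("scene",(160,140,160))):
    im=read_camera(n)[y:y+150,x:x+w,::-1]
    a.append(cv2.resize(im,None,fx=2.5,fy=2.5,interpolation=cv2.INTER_CUBIC))
cv2.imwrite(f"pics/s6.png",np.hstack(a))
E
```

```text
[0.54969373 0.16994882 0.20336775] [ 0.11633496  0.34717964 -0.83447064]
```

View pics/s6.png

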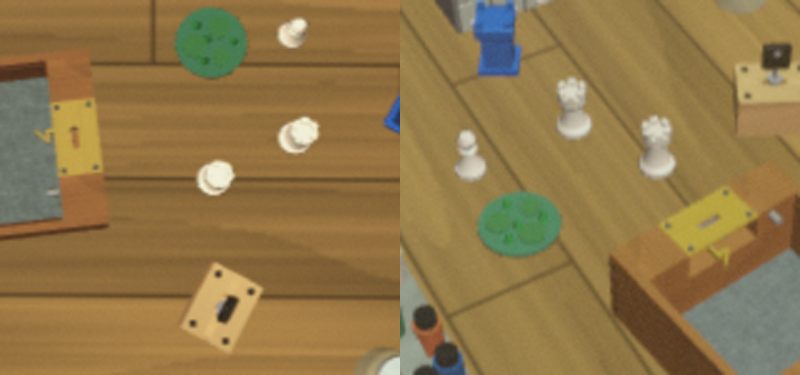

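The lid is fully open, the key is upright in its block and both rooks are in place. Rook A's head is at (218,174) and rook B's at (303,131).

```bash
python3 - <<'E'
from h import *
for h,f in (((218,174),(213,179)),((303,131),(296,137))):print(ray("top",h,.058,(250,140),2.5),ray("top",f,.004,(250,140),2.5))
for h,f in (((256,128),(257,163)),((171,90),(174,124))):print(ray("scene",h,.055,(160,140),2.5),ray("scene",f,.004,(160,140),2.5))
E
```

```text
[ 0.53802904 -0.20937351] [ 0.53823377 -0.21025343]
[ 0.58607419 -0.30276425] [ 0.58745277 -0.30592151]
[ 0.53779506 -0.21124914] [ 0.53759125 -0.21024928]
[ 0.58637095 -0.30408413] [ 0.58553088 -0.30463785]
```

Call:
step_arm --steps "0 -1 0 0;0 -1 0 0;0 -1 0 0;0 -1 0 0;0 -1 0 0;0 -1 0 0" --fingers -0.5

```text
time_s: 19.85
ee_pos: [0.5475, 0.0186, 0.199]
tool_rot: [[-0.994, -0.112, -0.003], [-0.112, 0.994, 0.001], [0.002, 0.001, -1.0]]
force: [-0.5, 0.9, -0.1]
opening: 0.0637
grasp_force: 0.0
```

Call:
step_arm --steps "0 -1 0 0;0 -1 0 0;0 -1 0 0;0 -1 0 0;0 -1 0 0;0 -1 0 0"

```text
time_s: 20.35
ee_pos: [0.5479, -0.1302, 0.1995]
tool_rot: [[-0.994, -0.113, -0.002], [-0.113, 0.994, 0.001], [0.001, 0.002, -1.0]]
force: [-0.2, -0.2, -0.8]
opening: 0.0639
grasp_force: 0.0
```

Call:
step_arm --steps "-0.08 -0.53 0 0;-0.08 -0.53 0 0;-0.08 -0.53 0 0;-0.08 -0.53 -0.6 0;-0.08 -0.53 -0.6 0;-0.08 -0.53 -0.6 0;-0.08 -0.53 -0.6 0;-0.08 -0.53 -0.6 0"

```text
time_s: 21.02
ee_pos: [0.5367, -0.2087, 0.112]
tool_rot: [[-0.993, -0.116, 0.0], [-0.116, 0.993, 0.0], [-0.0, 0.0, -1.0]]
force: [0.6, -0.2, 1.2]
opening: 0.064
grasp_force: 0.0
```

Call:
step_arm --steps "0.01 -0.012 -0.2 0;0.01 -0.012 -0.4 0;0.01 -0.012 -0.5 0;0.01 -0.012 -0.547 0;0.01 -0.012 -0.547 0;0.01 -0.012 -0.547 0"

```text
time_s: 21.52
ee_pos: [0.5391, -0.2121, 0.0311]
tool_rot: [[-0.993, -0.115, 0.002], [-0.115, 0.993, -0.001], [-0.002, -0.002, -1.0]]
force: [-0.1, 0.2, 0.2]
opening: 0.0644
grasp_force: 0.0
```

Call:
step_arm --steps "0 0 0 0;0 0 0 0;0 0 0 0;0 0 0 0;0 0 0 0;0 0 0 0;0 0 0 0;0 0 0 0" --fingers 1 --squeeze 30

```text
time_s: 22.18
ee_pos: [0.5387, -0.212, 0.0302]
tool_rot: [[-0.993, -0.114, 0.002], [-0.114, 0.993, -0.001], [-0.002, -0.001, -1.0]]
force: [-0.6, 1.9, 6.3]
opening: 0.0291
grasp_force: 29.1
```

Call:
step_arm --steps "0 0 0.1 0;0 0 0.3 0;0 0 0.6 0;0 0 1 0;0 0 1 0;0 0 1 0;0 0 1 0"

```text
time_s: 22.77
ee_pos: [0.5386, -0.2122, 0.1805]
tool_rot: [[-0.993, -0.114, 0.003], [-0.114, 0.993, -0.002], [-0.003, -0.002, -1.0]]
force: [-1.1, -0.1, -1.5]
opening: 0.0291
grasp_force: 29.8
```

Call:
step_arm --steps "-0.05 0.83 0 0;-0.05 0.83 0 0;-0.05 0.83 0 0;-0.05 0.83 0 0;-0.05 0.83 0 0;-0.05 0.83 0 0"

```text
time_s: 23.27
ee_pos: [0.5298, -0.0869, 0.1774]
tool_rot: [[-0.993, -0.115, -0.002], [-0.115, 0.993, 0.0], [0.002, 0.001, -1.0]]
force: [-0.5, 0.1, -0.9]
opening: 0.0288
grasp_force: 30.1
```

Call:
step_arm --steps "-0.05 0.83 0 0;-0.05 0.83 0 0;-0.05 0.83 0 0;-0.05 0.83 0 0;-0.05 0.83 0 0;-0.05 0.83 0 0"

```text
time_s: 23.77
ee_pos: [0.5229, 0.0364, 0.1781]
tool_rot: [[-0.994, -0.114, -0.001], [-0.114, 0.994, -0.0], [0.001, -0.0, -1.0]]
force: [-0.2, -0.6, -1.0]
opening: 0.0293
grasp_force: 30.2
```

Call:
step_arm --steps "0 0 -0.2 0;0 0 -0.45 0;0 0 -0.7 0;0 0 -0.85 0;0 0 -0.91 0;0 0 -0.91 0;0 0 -0.91 0"

```text
time_s: 24.35
ee_pos: [0.5232, 0.0361, 0.0426]
tool_rot: [[-0.994, -0.112, 0.0], [-0.112, 0.994, -0.0], [-0.0, -0.0, -1.0]]
force: [0.9, -0.4, 0.4]
opening: 0.0288
grasp_force: 30.5
```

Lower slightly, release, and rise.

Call:
step_arm --steps "0 0 -0.015 0;0 0 -0.02 0;0 0 -0.02 0"

```text
time_s: 24.6
ee_pos: [0.5234, 0.037, 0.0399]
tool_rot: [[-0.993, -0.114, 0.001], [-0.114, 0.993, -0.0], [-0.001, -0.0, -1.0]]
force: [0.0, 0.1, -1.0]
opening: 0.0291
grasp_force: 30.5
```

Call:
step_arm --steps "0 0 0 0;0 0 0 0;0 0 0 0;0 0 0 0;0 0 0 0;0 0 0 0;0 0 0.1 0;0 0 0.4 0;0 0 0.8 0;0 0 1 0;0 0 1 0;0 0 1 0" --fingers -0.4

```text
time_s: 25.6
ee_pos: [0.525, 0.037, 0.1937]
tool_rot: [[-0.993, -0.114, 0.007], [-0.114, 0.993, -0.001], [-0.007, -0.002, -1.0]]
force: [-0.2, 0.3, 0.8]
opening: 0.0598
grasp_force: 0.0
```

Call:
step_arm --steps "0.2 -1 0 0;0.2 -1 0 0;0.2 -1 0 0;0.2 -1 0 0;0.2 -1 0 0;0.2 -1 0 0"

```text
time_s: 26.1
ee_pos: [0.5522, -0.1137, 0.1876]
tool_rot: [[-0.994, -0.112, -0.002], [-0.112, 0.994, 0.001], [0.002, 0.001, -1.0]]
force: [0.7, 0.2, -0.2]
opening: 0.0598
grasp_force: 0.0
```

```bash
python3 - <<'E'
from h import *
s=read_state();print(s["ee_pos"],s["force"])
a=[]
for n,(x,y,w) in (("top",(230,140,160)),("scene",(160,140,160))):
    im=read_camera(n)[y:y+150,x:x+w,::-1]
    a.append(cv2.resize(im,None,fx=2.5,fy=2.5,interpolation=cv2.INTER_CUBIC))
cv2.imwrite(f"pics/s7.png",np.hstack(a))
E
```

```text
[ 0.55221419 -0.1137163   0.18761809] [ 0.65510478  0.15830422 -0.23769946]
```

View pics/s7.png

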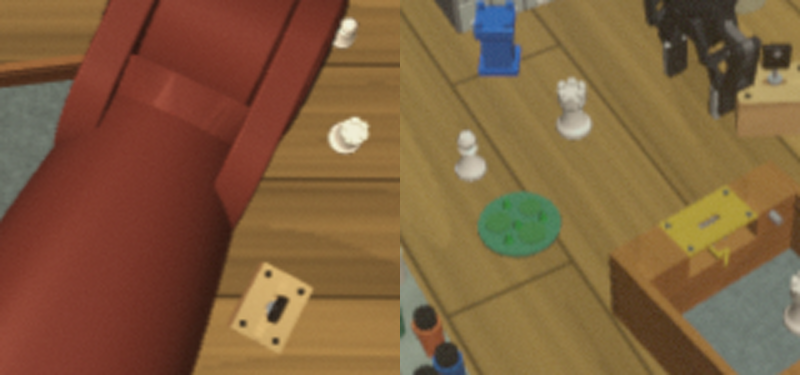

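Rook A stands in the box and rook B hasn't moved. Now for B.

Call:
step_arm --steps "0.2 -1 0 0;0.2 -1 0 0;0.2 -1 0 0;0.2 -1 0 0;0.2 -1 0 0;0.2 -1 0 0"

```text
time_s: 26.7
ee_pos: [0.5827, -0.2624, 0.1884]
tool_rot: [[-0.993, -0.114, -0.001], [-0.114, 0.993, 0.001], [0.001, 0.001, -1.0]]
force: [0.4, 0.8, 0.3]
opening: 0.0597
grasp_force: 0.0
```

Call:
step_arm --steps "0.03 -0.27 -0.3 0;0.03 -0.27 -0.5 0;0.03 -0.27 -0.5 0;0.03 -0.27 -0.5 0;0.03 -0.27 -0.5 0;0.03 -0.27 -0.5 0"

```text
time_s: 27.2
ee_pos: [0.5885, -0.3022, 0.1171]
tool_rot: [[-0.993, -0.116, 0.003], [-0.116, 0.993, -0.002], [-0.002, -0.002, -1.0]]
force: [0.6, -0.2, 0.7]
opening: 0.0598
grasp_force: 0.0
```

Call:
step_arm --steps "-0.01 -0.012 -0.2 0;-0.01 -0.012 -0.4 0;-0.01 -0.012 -0.52 0;-0.01 -0.012 -0.58 0;-0.01 -0.012 -0.58 0;-0.01 -0.012 -0.58 0"

```text
time_s: 27.7
ee_pos: [0.5867, -0.305, 0.0292]
tool_rot: [[-0.993, -0.115, 0.002], [-0.115, 0.993, -0.001], [-0.002, -0.001, -1.0]]
force: [-0.3, 0.0, -0.1]
opening: 0.0598
grasp_force: 0.0
```

Call:
step_arm --steps "0 0 0 0;0 0 0 0;0 0 0 0;0 0 0 0;0 0 0 0;0 0 0 0;0 0 0 0;0 0 0 0" --fingers 1 --squeeze 30

```text
time_s: 28.37
ee_pos: [0.5868, -0.3054, 0.0292]
tool_rot: [[-0.993, -0.114, 0.002], [-0.114, 0.993, -0.001], [-0.002, -0.002, -1.0]]
force: [-0.2, 0.9, 5.8]
opening: 0.0293
grasp_force: 29.1
```

Call:
step_arm --steps "0 0 0.1 0;0 0 0.3 0;0 0 0.6 0;0 0 1 0;0 0 1 0;0 0 1 0;0 0 1 0"

```text
time_s: 28.95
ee_pos: [0.5867, -0.3057, 0.1796]
tool_rot: [[-0.993, -0.114, 0.003], [-0.114, 0.993, -0.002], [-0.003, -0.003, -1.0]]
force: [-0.7, 0.3, -2.3]
opening: 0.029
grasp_force: 29.8
```

Call:
step_arm --steps "0.03 0.78 0 0;0.03 0.78 0 0;0.03 0.78 0 0;0.03 0.78 0 0;0.03 0.78 0 0;0.03 0.78 0 0"

```text
time_s: 29.45
ee_pos: [0.5898, -0.1877, 0.1759]
tool_rot: [[-0.993, -0.115, -0.002], [-0.115, 0.993, 0.001], [0.001, 0.001, -1.0]]
force: [0.7, -0.8, -0.4]
opening: 0.0292
grasp_force: 30.0
```

Call:
step_arm --steps "0.03 0.78 0 0;0.03 0.78 0 0;0.03 0.78 0 0;0.03 0.78 0 0;0.03 0.78 0 0;0.03 0.78 0 0"

```text
time_s: 29.95
ee_pos: [0.5947, -0.0721, 0.1766]
tool_rot: [[-0.994, -0.113, -0.001], [-0.113, 0.994, -0.0], [0.001, -0.0, -1.0]]
force: [0.8, -0.3, 0.5]
opening: 0.0292
grasp_force: 30.2
```

Call:
step_arm --steps "0.03 0.78 0 0;0.03 0.78 0 0;0.03 0.78 0 0;0.03 0.78 0 0;0.03 0.78 0 0;0.03 0.78 0 0"

```text
time_s: 30.45
ee_pos: [0.5995, 0.0445, 0.1768]
tool_rot: [[-0.994, -0.113, -0.0], [-0.113, 0.994, -0.0], [0.0, -0.0, -1.0]]
force: [0.1, -1.0, -0.3]
opening: 0.0288
grasp_force: 30.2
```

Call:
step_arm --steps "0 0 -0.2 0;0 0 -0.45 0;0 0 -0.7 0;0 0 -0.85 0;0 0 -0.91 0;0 0 -0.91 0;0 0 -0.91 0"

```text
time_s: 31.03
ee_pos: [0.5997, 0.0445, 0.0411]
tool_rot: [[-0.994, -0.112, 0.0], [-0.112, 0.994, -0.0], [-0.0, -0.0, -1.0]]
force: [0.7, -0.6, 0.2]
opening: 0.029
grasp_force: 30.5
```

Call:
step_arm --steps "0 0 -0.01 0;0 0 -0.015 0;0 0 -0.015 0"

```text
time_s: 31.28
ee_pos: [0.5998, 0.0457, 0.0391]
tool_rot: [[-0.993, -0.114, 0.001], [-0.114, 0.993, -0.0], [-0.001, -0.0, -1.0]]
force: [-0.5, 0.5, -0.3]
opening: 0.0289
grasp_force: 30.5
```

Call:
step_arm --steps "0 0 0 0;0 0 0 0;0 0 0 0;0 0 0 0;0 0 0 0;0 0 0 0;0 0 0.1 0;0 0 0.4 0;0 0 0.8 0;0 0 1 0;0 0 1 0;0 0 1 0" --fingers -0.2

```text
time_s: 32.28
ee_pos: [0.6016, 0.0458, 0.1935]
tool_rot: [[-0.993, -0.114, 0.008], [-0.114, 0.993, -0.001], [-0.007, -0.002, -1.0]]
force: [0.2, 0.6, -0.0]
opening: 0.0511
grasp_force: 0.0
```

Call:
step_arm --steps "-0.34 0.83 0 0;-0.34 0.83 0 0;-0.34 0.83 0 0;-0.34 0.83 0 0;-0.34 0.83 0 0;-0.34 0.83 0 0"

```text
time_s: 32.78
ee_pos: [0.5478, 0.1709, 0.1875]
tool_rot: [[-0.993, -0.116, -0.001], [-0.116, 0.993, -0.0], [0.001, -0.0, -1.0]]
force: [0.9, -0.9, -1.1]
opening: 0.0511
grasp_force: 0.0
```

```bash
python3 - <<'E'
from h import *
s=read_state();print(s["ee_pos"],s["force"])
a=[]
for n,(x,y,w) in (("top",(220,130,160)),("scene",(230,170,160))):
    im=read_camera(n)[y:y+180,x:x+w,::-1]
    a.append(cv2.resize(im,None,fx=2.5,fy=2.5,interpolation=cv2.INTER_CUBIC))
cv2.imwrite(f"pics/s8.png",np.hstack(a))
E
```

```text
[0.54784496 0.17089408 0.18747841] [ 0.91028428 -0.86504252 -1.09236666]
```

View pics/s8.png

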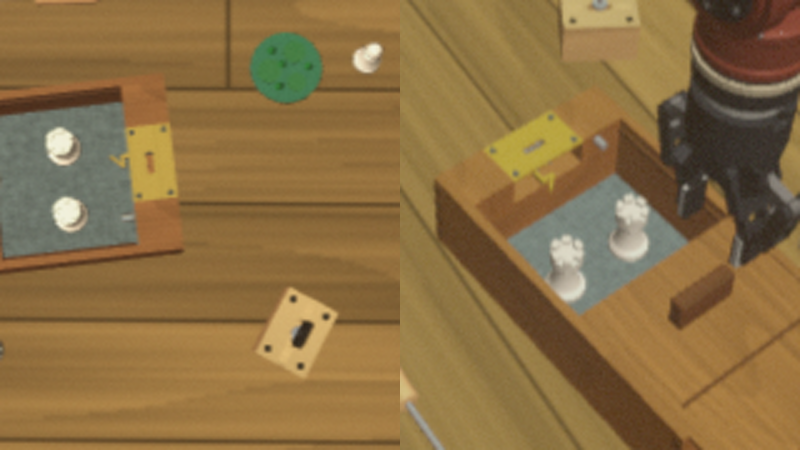

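Both rooks stand in the hollow. Gripping the bar to shut the lid.

Call:
step_arm --steps "0.006 -0.02 -0.2 0;0.006 -0.02 -0.4 0;0.006 -0.02 -0.55 0;0.006 -0.02 -0.6 0;0.006 -0.02 -0.6 0;0.006 -0.02 -0.6 0"

```text
time_s: 33.38
ee_pos: [0.5497, 0.1669, 0.0991]
tool_rot: [[-0.994, -0.113, 0.0], [-0.113, 0.994, 0.0], [-0.0, 0.0, -1.0]]
force: [0.9, 0.5, 0.4]
opening: 0.0511
grasp_force: 0.0
```

Call:
step_arm --steps "0 0 0 0;0 0 0 0;0 0 0 0;0 0 0 0;0 0 0 0;0 0 0 0;0 0 0 0;0 0 0 0" --fingers 1 --squeeze 50

```text
time_s: 34.05
ee_pos: [0.5501, 0.1677, 0.1001]
tool_rot: [[-0.993, -0.115, 0.003], [-0.115, 0.993, -0.0], [-0.003, -0.0, -1.0]]
force: [-1.0, -1.7, 6.7]
opening: 0.015
grasp_force: 49.8
```

Call:
step_arm --steps "0.01 -0.1 0 0;0.03 -0.25 0 0;0.05 -0.4 0 0;0.06 -0.55 0 0;0.08 -0.7 0 0;0.09 -0.8 0 0;0.1 -0.86 0 0;0.1 -0.86 0 0"

```text
time_s: 34.72
ee_pos: [0.5661, 0.0373, 0.1002]
tool_rot: [[-0.994, -0.113, 0.004], [-0.113, 0.994, 0.001], [-0.004, 0.0, -1.0]]
force: [4.1, 2.5, 4.8]
opening: 0.0147
grasp_force: 50.0
```

Call:
step_arm --steps "0.002 -0.03 0 0;0.004 -0.05 0 0;0.006 -0.07 0 0;0.008 -0.09 0 0;0.01 -0.1 0 0;0.01 -0.11 0 0;0.01 -0.11 0 0;0.01 -0.11 0 0"

```text
time_s: 35.38
ee_pos: [0.5677, 0.0238, 0.1001]
tool_rot: [[-0.993, -0.116, 0.005], [-0.116, 0.993, 0.003], [-0.005, 0.002, -1.0]]
force: [7.6, 7.9, 3.9]
opening: 0.015
grasp_force: 50.1
```

Call:
step_arm --steps "0 -0.01 0 0;0 -0.02 0 0;0 -0.03 0 0;0 -0.03 0 0;0 -0.03 0 0"

```text
time_s: 35.8
ee_pos: [0.5677, 0.0236, 0.1001]
tool_rot: [[-0.993, -0.119, 0.006], [-0.119, 0.993, 0.011], [-0.007, 0.01, -1.0]]
force: [9.4, 30.3, 6.0]
opening: 0.015
grasp_force: 50.6
```

Call:
step_arm --steps "0 0.02 0 0;0 0.03 0 0;0 0.03 0 0"

```text
time_s: 36.05
ee_pos: [0.5677, 0.0238, 0.1001]
tool_rot: [[-0.993, -0.116, 0.005], [-0.116, 0.993, 0.002], [-0.005, 0.001, -1.0]]
force: [7.1, 7.0, 4.3]
opening: 0.0149
grasp_force: 50.6
```

Call:
step_arm --steps "0 0 0 0;0 0 0 0;0 0 0 0;0 0 0 0;0 0 0 0;0 0 0 0;0 0 0.2 0;0 0 0.5 0;0 0 0.8 0;0 0 0.8 0;0 0 0.8 0" --fingers 0

```text
time_s: 36.97
ee_pos: [0.5675, 0.0217, 0.2226]
tool_rot: [[-0.993, -0.114, 0.006], [-0.114, 0.993, -0.001], [-0.006, -0.002, -1.0]]
force: [0.9, -0.5, 0.1]
opening: 0.0426
grasp_force: 0.0
```

Call:
step_arm --steps "0 1 0 0;0 1 0 0;0 1 0 0;0 1 0 0;0 1 0 0;0 1 0 0"

```text
time_s: 37.47
ee_pos: [0.565, 0.1733, 0.2171]
tool_rot: [[-0.993, -0.117, -0.002], [-0.117, 0.993, -0.0], [0.002, -0.0, -1.0]]
force: [0.2, 0.8, 0.0]
opening: 0.0428
grasp_force: 0.0
```

```bash
python3 - <<'E'
from h import *
s=read_state();print(s["ee_pos"],s["force"])
a=[]
for n,(x,y,w) in (("top",(240,150,110)),("scene",(240,140,110))):
    im=read_camera(n)[y:y+150,x:x+w,::-1]
    a.append(cv2.resize(im,None,fx=3.6,fy=3.6,interpolation=cv2.INTER_CUBIC))
cv2.imwrite(f"pics/s9.png",np.hstack(a))
E
```

```text
[0.56498356 0.17332713 0.21712753] [0.15527073 0.75171998 0.03711405]
```

View pics/s9.png

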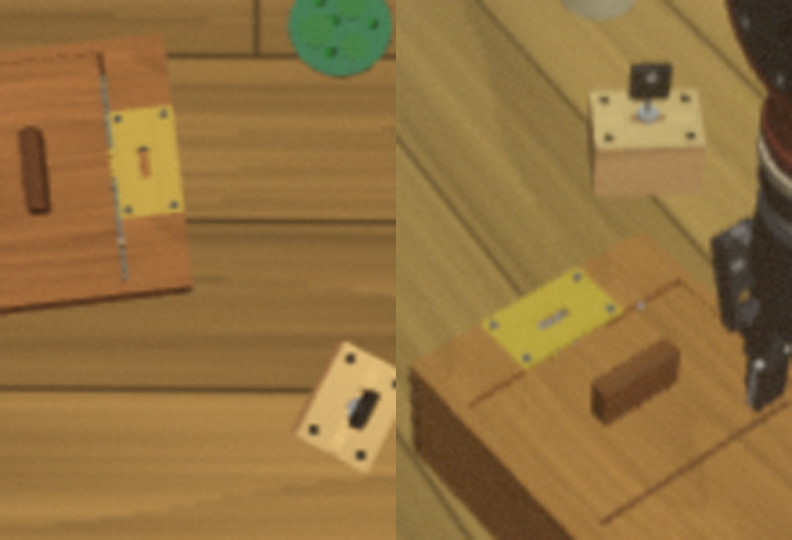

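The lid is shut and held, with the same thin seam as at the start. The key is upright in its block and the robot is clear, so I'm handing in.

```bash
python3 -c "
from workcell import *
print(hand_in())"
```

```text
the job is handed in; nothing more can be done
None
```

I handed the job in at about 37 s of robot time: both white rooks on the plank are in the box, the lid is shut and held by the lock, and the key is back down in its block; the hand-in returned no verdict.

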